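Index the cell turret and shut the light cover

TASK

Slide the flat cover of the cell changer right back, then turn the turret by its bar knob one place, whichever way is needed, so that the tall stoppered cell next to the lens snout clicks into the measuring place in front of the snout. Then slide the cover fully shut for the reading. All the cells must stay standing in their holders, and the things around the instrument are to be left where they are.

Things in the scene. Friction and masses are not known exactly. Their poses are not given: they have to be found in the camera images.
- changer: white bench cell changer on a low steel riser, fixed, 200 (x) x 385 (y) x 177 mm high with it; origin under its centre on the bench. Its -y half is the open-topped cell chamber (walls 7 mm thick, top edges 164 mm over the bench, black inside); its +y half is the closed optics module. Aluminium guide rails for the cover run along both long sides, top at 177 mm
- turret (a joint): turn of the cell turret about its upright axis, rad, anticlockwise from above positive, 0 at the start; no end stops. Six cell holders 60 degrees apart on a 58 mm radius; it rests in clicks every pi/3 (1.047 rad): a sprung roller drops into the valleys of its lobed disc, about 0.15 N m to leave one; let go well past half-way it runs on into the next click
- turret_grip (a point): point on the turret's axis inside its black bar knob, where to grip it. Bar: 60 mm long along this point's y, 16 mm thick along its x, from 18 mm below to 12 mm above this point (this point 149 mm over the bench). It turns with the turret. The tall cell reaches 141 mm over the bench, 40 mm from the axis; the axis lies at x = 0, y = -92 mm of changer
- light_cover (a joint): how far the cover is slid back, m: 0 fully shut over the chamber (end stop), 0.180 fully open over the optics module (end stop); it slides along the +y axis of changer, stays where it is left, about 2.5 N of friction and some drag
- cover_grip (a point): centre of the steel cross-bar on the flat grey cover (176 x 188 x 5 mm, top face 172 mm over the bench). Bar: 84 mm along this point's x, 14 mm thick along its y (the slide direction), top 197 mm over the bench; this point is 185 mm over the bench, 13 mm over the cover's face and 12 mm below the bar's top
- beam (a point): the measuring place: centre of the holder floor in front of the lens snout, 79 mm over the bench, at x = 0, y = -34 mm of changer. The snout is a level aluminium tube, 26 mm diameter, on a bright aluminium plate, that comes out of the optics module into the chamber and ends 23 mm from this point
- tall_cell: the tall round glass cell, 34 mm diameter, 62 mm high, with a narrow black stopper (22 mm diameter, 18 mm high); loose in a holder next to the measuring place, on the one side or the other; origin under its centre, z up. Holders are rings of 38 mm bore, 20 mm deep
- low_cell_a: a low round glass cell, 34 mm diameter, 38 mm high, with a wide flat black cap (33 mm diameter); loose in a holder, at the start in the measuring place; origin under its centre
- low_cell_b: a low round glass cell, 34 mm diameter, 38 mm high, with a wide flat black cap (33 mm diameter); loose in a holder, at the start next to the measuring place, on the other side than the tall cell; origin under its centre
- low_cell_c: a low round glass cell, 34 mm diameter, 38 mm high, with a wide flat black cap (33 mm diameter); loose in a holder, at the start in the holder farthest from the snout; origin under its centre
- dish: clear petri dish, 69 mm diameter, 14 mm high, bystander just left of the changer; origin under its centre
- bench_timer: white bench timer, 70 x 64 x 20 mm, bystander to the left of the changer; origin under its centre
- tip_rack: blue pipette tip box with a clear lid, 100 x 70 x 58 mm, bystander to the left of the changer; origin under its centre

How it is judged:
By the outcome, as a careful person would: the job done as asked, in the order asked, and still so for the second after the job is handed in, with the robot touching nothing.
It also fails if it takes over 67 s, if anything falls off the work surface, if the arm or the gripper's body presses on something with over 40 N, if the wrist force passes 120 N, or if a joint passes its speed limit or range.

ROBOT

A 6-joint arm with a two-finger parallel gripper is mounted at the origin on a cart in front of the work surface, level with it; the furniture and walls round the work are solid. World frame = base frame: x ahead of the robot, y to its left, z up, the work surface at z = 0. Lengths are in m, angles in rad, forces in N, time in s.
With the tool pointing down it reaches from about 0.35 to 0.8 m from the base axis. Payload 7.3 kg.
Tool frame: the origin (TCP) lies at the very end of the fingers, on their centre line; the grasp point (between the pads) lies 19 mm behind it (env.grasp_offset is the distance from the TCP to the grasp point, in m); z points along the fingers, y is the line along which they close (so a half turn about z gives the same grasp; the last joint's range is limited). The gripper opens to 85 mm and grips with 20 to 120 N. Pads are 22 mm wide; open, the fingers measure 114 mm over their backs; the gripper's body (76 mm by 85 mm) begins 54 mm behind the grasp point. The pads swing forward as they close: fully open they stand 13 mm farther back than shut.
Start: joints at [1.176, 0.342, 1.524, -0, 1.275, -0.146], TCP at [0.129, 0.509, 0.201] pointing down, gripper open.
Joint ranges: [-2.53, 2.53], [-0.77, 2.02], [0.04, 2.7], [-1, 4.14], [0.28, 2.66], [-3.11, 3.11]. Speed limits (rad/s): [2.57, 2.57, 3.14, 3.14, 3.14, 3.14].

INTERFACE

Orientations are given as a unit quaternion [w, x, y, z].
In Python, from station import env, viewer, silhouettes gives the robot as it stands. The module is installed in compiled form; this text tells all that it offers.
- The arm moves only by the tool apply_moves, never from a script. Its arguments are lists of equal length, an entry for each row: "translation": the shift along the tool's x, y, z in units of 600 mm (1.0 is 600 mm), a list of three; "turn": the turn, a rotation vector about the tool's x, y, z in units of 180 degrees (1.0 is 180 degrees), a list of three. A call has exactly 8 rows; each row is the pose to reach, as a shift and turn from the pose commanded when the call began, along the tool's axes at that moment, turning the shorter way round; what a row does not reach only later rows make up. A row lasts 1/8 s, in which the tool goes at most 62.5 mm and 10.7 degrees, less where a joint would pass 70% of its speed; a pose out of reach is approached as far as the arm can. A call with a number of a shift or a turn outside -1 to 1 is refused whole. A call with a gripper value outside its range is refused whole. "hand" is the opening, from 0 (shut) to 1 (fully open), set as the call begins (left out, the last holds). The fingers move at their own pace and stop on an object; the grip force is fixed at half the most. Time passes only in rows, so rows that repeat a pose let the fingers close, or fill a call up. It gives the time, the measured TCP pose, the force, the opening and the grip force at its end, in the units of the state.
- env.state(): the state, without advancing time (a new reading comes with each control period).
- viewer.camera(name): name is "scene" or "top" or "wrist"; returns (picture, depth): 384x512x3 uint8, red, green, blue; 384x512 float32, m along the optical axis (not along the pixel's ray), 0 where there is no reading.
- viewer.calibration(name): a dict with "intrinsics" (3x3 intrinsics, pixels), "distortion" ([k1, k2, p1, p2, k3] as OpenCV has them; the pictures are not rectified), "rvec" (rotation vector, rad) and "tvec" (3), from world to camera coordinates, as OpenCV has them. Camera axes: x right, y down, z forward; pixel columns grow to the right and rows downward; lengths in m; the calibration is good to about 2 mm. A picture is of the moment at which its call begins: read the wrist's pose just before it. calibration takes no time and is no camera call; for the wrist camera it gives the pose at the moment of the call.
- env.close_job(): hands the job in; it is judged then, once.
Trained networks look in the newest picture that a camera, given by its name, has taken for a name from the list of things; names that differ only in an ending like _2 or _b are one class to them, and where a whole thing is asked for, a point or a joint stands for the part that bears it (a point fixed in the world has none). Each returns a list of dicts, best first, with "confidence" (0 to 1); they miss things now and then, are a little off and sometimes report something else, mostly with a low value. They report only what shows in the picture. A call takes as long as a camera call.
- silhouettes(camera, label): "pixels" (384x512 bool, what is visible of it) and "extent" ([left, top, right, bottom] in pixels, round what is visible of it).
The state is a dict: "t": time; "joint_positions": joint angles; "qd": joint speeds; "joint_torque": joint torques, N m; "tool_pos": TCP position; "eef_rot": TCP orientation; "contact_force": force on the tool from outside, world axes, zero at the start; "moment": the same for the moment, N m; "opening": opening from 0.0 (shut) to 1.0 (fully open); "grip_force": force on a finger pad.
Only numpy, scipy, OpenCV 4.12 (cv2) and the standard library are available. Lean on these libraries where they do the work, as an engineer would, in place of code of your own. Each camera call takes 0.05 s, during which the arm holds its last target. There are 200 camera calls.

## Working session

There is one attempt and no reset: what is moved stays moved. The work goes in short steps, Python scripts to look and compute and a tool call to move; the robot and the scene stay as the last step left them, time stands still between calls to the robot, and variables do not carry over. Pictures are saved under pics/ and viewed, at most 10 in all, crops included, and the job is handed in when it is done.

Besides the shell and the picture viewer there is one more tool, called after ">>>" as name(argument=value, ...) on one line, values as JSON. apply_moves: Moves the arm, as the interface text tells. Shifts and turns lie within -1 to 1; 1 stands for 600 mm of shift or 180 degrees of turn. Its arguments: {"type":"object","properties":{"translation":{"type":"array","items":{"type":"array","items":{"type":"number","minimum":-1,"maximum":1}}},"turn":{"type":"array","items":{"type":"array","items":{"type":"number","minimum":-1,"maximum":1}}},"hand":{"type":"number"}},"required":["translation","turn"]}

```bash
mkdir -p pics; python3 - <<'E'
from station import env, viewer, silhouettes
import cv2,numpy as np
s=env.state(); print({k:np.round(v,3) for k,v in s.items()})
ims=[]
for c in ("scene","top"):
    p,d=viewer.camera(c); ims.append(p[:,:,::-1]); np.save(f'{c}_d.npy',d)
    k=viewer.calibration(c); print(c,k)
    for l in ("changer","cover_grip","light_cover","turret_grip","tall_cell","dish","bench_timer","tip_rack"):
        r=silhouettes(c,l); print(l,[(round(float(x["confidence"]),2),np.round(x["extent"]).tolist(),int(x["pixels"].sum())) for x in r[:2]])
    cv2.imwrite(f'pics/{c}0.png',ims[-1])
E
```

```text
{'t': np.float64(0.0), 'joint_positions': array([ 1.176,  0.343,  1.525,  0.   ,  1.275, -0.146]), 'qd': array([ 0.001,  0.001, -0.001,  0.001, -0.002, -0.001]), 'joint_torque': array([-1.0000e-03, -4.3369e+01, -2.4600e+01, -0.0000e+00,  8.0000e-03,
        0.0000e+00]), 'tool_pos': array([0.129, 0.508, 0.2  ]), 'eef_rot': array([-0.   ,  0.124,  0.992, -0.001]), 'contact_force': array([-0.266,  0.644,  0.536]), 'moment': array([-0.037, -0.001, -0.017]), 'grip_force': np.float64(0.0), 'opening': np.float64(1.001)}
scene {'intrinsics': array([[404.94493214,   0.        , 255.93233605],
       [  0.        , 404.94493214, 184.48329316],
       [  0.        ,   0.        ,   1.        ]]), 'distortion': array([0.04516509, 0.        , 0.        , 0.        , 0.        ]), 'rvec': array([ 2.15937448, -0.4531394 ,  0.20381474]), 'tvec': array([-0.48247133,  0.2226405 ,  1.41506867])}
changer [(0.81, [227.0, 170.0, 326.0, 299.0], 7797)]
cover_grip [(0.83, [239.0, 189.0, 306.0, 235.0], 2063), (0.28, [232.0, 174.0, 253.0, 183.0], 101)]
light_cover [(0.68, [237.0, 184.0, 306.0, 230.0], 1948)]

[... 462 characters left out ...]
([-0.07381958,  0.        ,  0.        ,  0.        ,  0.        ]), 'rvec': array([ 2.17028774, -2.17168116,  0.15661546]), 'tvec': array([-0.02836265,  0.53475879,  1.19404144])}
changer [(0.64, [255.0, 169.0, 382.0, 241.0], 8075)]
cover_grip [(0.7, [289.0, 173.0, 351.0, 231.0], 3406)]
light_cover [(0.94, [287.0, 176.0, 350.0, 232.0], 3340)]
turret_grip [(0.84, [346.0, 187.0, 366.0, 232.0], 583), (0.47, [256.0, 170.0, 381.0, 236.0], 7904)]
tall_cell []
dish [(0.72, [221.0, 179.0, 242.0, 200.0], 351)]
bench_timer [(0.75, [179.0, 180.0, 202.0, 201.0], 376), (0.35, [219.0, 177.0, 242.0, 199.0], 327)]
tip_rack [(0.79, [126.0, 160.0, 153.0, 197.0], 682), (0.6, [361.0, 204.0, 364.0, 213.0], 87)]
```

```bash
python3 - <<'E'
import cv2,numpy as np
a=cv2.imread('pics/scene0.png')[130:310,200:360]; b=cv2.imread('pics/top0.png')[140:270,110:400]
a=cv2.resize(a,None,fx=2.6,fy=2.6,interpolation=2);b=cv2.resize(b,None,fx=1.0*2.6/2.0*1.0,fy=1.3,interpolation=2)
H=max(a.shape[0],b.shape[0]);f=lambda i:cv2.copyMakeBorder(i,0,H-i.shape[0],0,0,0)
o=np.hstack([f(a),f(b)]);print(o.shape);cv2.imwrite('pics/c0.png',o)
E
```

```text
(468, 793, 3)
```

View pics/c0.png

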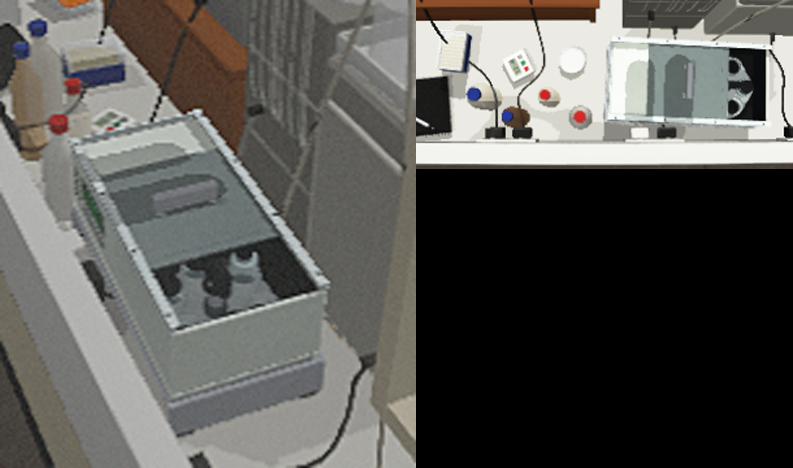

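The cover is about half open. The chamber end is toward world -y, at the right of the top view. Next I'll measure the pose of the changer and the cross-bar.

```bash
cat > h.py <<'E'
from station import env, viewer, silhouettes
import cv2,numpy as np
from scipy.spatial.transform import Rotation as R
def cloud(c,d,k=None):
    k=k or viewer.calibration(c); v,u=np.mgrid[:384,:512]
    n=cv2.undistortPoints(np.stack([u,v],-1).reshape(-1,1,2).astype(float),k["intrinsics"],k["distortion"]).reshape(384,512,2)
    P=np.dstack([n,np.ones((384,512))])*d[...,None]
    M=cv2.Rodrigues(k["rvec"])[0]; W=(P-k["tvec"])@M; W[d==0]=np.nan
    return W
def rect(xy):
    r=cv2.minAreaRect(xy.astype(np.float32)*1000); return r
def tool(): 
    s=env.state(); q=s["eef_rot"]; return s["tool_pos"],R.from_quat(np.roll(q,-1)),s
E
python3 - <<'E'
from h import *
for c in ("top","scene"):
    W=cloud(c,np.load(c+'_d.npy')); z=W[...,2]
    box=(W[...,0]>.3)&(W[...,0]<.75)&(W[...,1]>-.35)&(W[...,1]<.3)
    print(c,"bench z",np.nanmedian(z[(z<.03)&box]))
    m=box&(z>.155)&(z<.21)
    n,l,st,_=cv2.connectedComponentsWithStats(m.astype(np.uint8)); i=1+st[1:,4].argmax(); 
    print("changer top",rect(W[l==i][:,:2]),(l==i).sum())
    h=np.histogram(z[l==i],bins=np.arange(.155,.212,.004));print(h[0])
    b=(l==i)&(z>.187); n,l2,st,_=cv2.connectedComponentsWithStats(b.astype(np.uint8)); 
    j=1+st[1:,4].argmax(); print("bar",rect(W[l2==j][:,:2]),np.nanmedian(W[l2==j],0),(l2==j).sum(),np.nanmax(z[l2==j]))
    # tall surroundings
    W2=W[(W[...,0]>.2)&(W[...,0]<.95)&(abs(W[...,1])<.5)]
    for x in np.arange(.2,.95,.05):
        q=W2[(W2[:,0]>=x)&(W2[:,0]<x+.05)]
        print(round(x,2),[round(float(np.max(q[(q[:,1]>=y)&(q[:,1]<y+.1)][:,2],initial=-1)),2) for y in np.arange(-.5,.5,.1)])
E
```

```text
top bench z 0.00037807995229081535
changer top ((495.71795654296875, -189.19696044921875), (322.25311279296875, 204.35116577148438), 89.6373062133789) 5967
[  30  510 1041 1124 2180  792  121   13   14   42   86   11    0    3]
bar ((489.8988952636719, -208.38819885253906), (14.646859169006348, 82.92273712158203), 88.87000274658203) [ 0.48906316 -0.2086263   0.19596598] 147 0.2002589231382899
0.2 [-0.75, -0.76, -0.76, -0.75, -0.76, -0.76, -0.76, -0.75, -0.76, -0.75]
0.25 [0.13, -1.0, -1.0, -1.0, -1.0, -1.0, -1.0, -1.0, 0.13, 0.13]
0.3 [0.14, 0.14, 0.14, 0.14, 0.14, 0.13, 0.14, 0.14, 0.14, 0.14]
0.35 [0.1, 0.18, 0.18, 0.18, 0.15, 0.17, 0.2, 0.2, 0.11, 0.11]
0.4 [0.02, 0.18, 0.19, 0.18, 0.18, 0.17, 0.2, 0.2, 0.13, 0.02]
0.45 [0.16, 0.17, 0.2, 0.18, 0.18, 0.12, 0.17, 0.19, 0.13, 0.02]
0.5 [0.17, 0.18, 0.2, 0.18, 0.18, 0.02, 0.02, 0.02, 0.06, 0.06]
0.55 [0.63, 0.28, 0.28, 0.18, 0.18, 0.02, 0.06, 0.02, 0.06, 0.06]
0.6 [0.6, 0.57, 0.58, 0.58, 0.53, 0.01, 0.19, 0.01, 0.18, 0.06]
0.65 [0.7, 0.7, 0.67, 0.65, 0.67, 0.3, 0.3, 0.3, 0.3, 0.3]
0.7 [0.72, 0.72, 0.73, 0.72, 0.74, 0.3, 0.3, 0.3, 0.3,
[... 905 characters left out ...]
.02]
0.4 [0.16, 0.18, 0.2, 0.18, 0.18, 0.17, 0.2, 0.2, 0.02, 0.02]
0.45 [0.16, 0.17, 0.2, 0.18, 0.18, 0.12, 0.17, 0.19, -1.0, 0.01]
0.5 [0.17, 0.17, 0.2, 0.17, 0.18, -1.0, 0.02, 0.02, 0.06, 0.06]
0.55 [0.63, 0.3, 0.28, 0.18, 0.18, -1.0, 0.07, 0.02, 0.06, 0.06]
0.6 [0.59, 0.57, 0.57, 0.58, 0.53, -1.0, 0.18, 0.21, 0.18, 0.16]
0.65 [-1.0, 0.68, 0.67, 0.65, 0.67, 0.3, 0.3, 0.3, 0.3, 0.3]
0.7 [-1.0, 0.72, 0.72, 0.72, 0.73, 0.3, 0.3, 0.3, 0.3, 0.3]
0.75 [-1.0, -1.0, 0.68, 0.59, -1.0, -1.0, 0.3, 0.31, 0.31, 0.3]
0.8 [-1.0, -1.0, 0.6, 0.6, -1.0, -1.0, 0.31, 0.31, 0.31, 0.3]
0.85 [-1.0, -1.0, -1.0, -1.0, -1.0, -1.0, -1.0, 0.31, 0.31, 0.3]
0.9 [-1.0, -1.0, -1.0, -1.0, -1.0, -1.0, -1.0, 0.3, 0.31, 0.3]
```

```bash
cat >> h.py <<'E'
def plan(wps,p=None,r=None):
    """wps: (x,y,z,yaw) ; yaw0: tool y=+Y world, z down. from commanded pose p,r"""
    if p is None: p,r,_=tool()
    for x,y,z,w in wps:
        T=R.from_euler('z',w)*R.from_matrix(np.array([[-1,0,0],[0,1,0],[0,0,-1.]]))
        print(np.round(r.inv().apply(np.array([x,y,z])-p)/.6,4).tolist(),np.round((r.inv()*T).as_rotvec()/np.pi,4).tolist())
E
python3 - <<'E'
from h import *
plan([(.2,.42,.30,0),(.38,.2,.34,0),(.4,.0,.34,0)])
E
```

```text
[-0.1507, -0.1145, -0.1655] [0.0, 0.0, -0.0792]
[-0.5318, -0.396, -0.2322] [0.0, 0.0, -0.0792]
[-0.6462, -0.7108, -0.2322] [0.0, 0.0, -0.0792]
```

>>> apply_moves(translation=[[-0.05, -0.038, -0.06], [-0.1, -0.076, -0.12], [-0.15, -0.114, -0.165], [-0.22, -0.17, -0.18], [-0.3, -0.226, -0.195], [-0.37, -0.28, -0.21], [-0.45, -0.34, -0.22], [-0.53, -0.396, -0.232]], turn=[[0, 0, 0], [0, 0, 0], [0, 0, -0.02], [0, 0, -0.04], [0, 0, -0.06], [0, 0, -0.079], [0, 0, -0.079], [0, 0, -0.079]], hand=1)

```text
t: 1.9
tool_pos: [0.3798, 0.1986, 0.3404]
eef_rot: [0.0, 0.0, 1.0, 0.0]
contact_force: [-0.0, 1.1, 1.1]
opening: 1.0
grip_force: 0.0
```

```bash
python3 - <<'E'
from h import *
p,r,s=tool();print(p,r.as_matrix().round(3))
plan([(.42,.0,.36,0),(.47,-.2,.36,0)])
E
```

```text
[0.37979651 0.19863577 0.34041066] [[-1.     0.001  0.001]
 [ 0.001  1.     0.   ]
 [-0.001  0.    -1.   ]]
[-0.0672, -0.331, -0.0328] [0.0002, 0.0003, -0.0002]
[-0.1507, -0.6643, -0.0328] [0.0002, 0.0003, -0.0002]
```

>>> apply_moves(translation=[[-0.02, -0.083, -0.01], [-0.034, -0.166, -0.02], [-0.05, -0.25, -0.033], [-0.067, -0.33, -0.033], [-0.09, -0.41, -0.033], [-0.11, -0.5, -0.033], [-0.13, -0.58, -0.033], [-0.15, -0.664, -0.033]], turn=[[0, 0, 0], [0, 0, 0], [0, 0, 0], [0, 0, 0], [0, 0, 0], [0, 0, 0], [0, 0, 0], [0, 0, 0]])

```text
t: 2.9
tool_pos: [0.4689, -0.1999, 0.3598]
eef_rot: [0.0, 0.0, 1.0, 0.0]
contact_force: [0.4, 0.6, 0.3]
opening: 1.003
grip_force: 0.0
```

```bash
python3 - <<'E'
from h import *
p,r,s=tool();print(p)
k=viewer.calibration("wrist"); M=cv2.Rodrigues(k["rvec"])[0]; print("cam",-M.T@k["tvec"],M[2])
im,d=viewer.camera("wrist"); np.savez('w1.npz',im=im,d=d,**k)
cv2.imwrite('pics/w1.png',im[:,:,::-1])
W=cloud("wrist",d,k); z=W[...,2]
print((d==0).mean())
for l in ("changer","cover_grip","light_cover","turret_grip","tall_cell","low_cell_a"):
    for x in silhouettes("wrist",l)[:3]:
        m=x["pixels"]; print(l,round(float(x["confidence"]),2),np.round(x["extent"]).tolist(),np.nanmedian(W[m],0).round(4))
b=(z>.187)&(z<.205); n,l2,st,_=cv2.connectedComponentsWithStats(b.astype(np.uint8)); j=1+st[1:,4].argmax(); print("bar",rect(W[l2==j][:,:2]),np.nanmedian(z[l2==j]))
E
```

```text
[ 0.4688707  -0.19985463  0.35979412]
cam [ 0.38970601 -0.2000421   0.53157081] [ 3.07304379e-01  4.86162251e-04 -9.51611151e-01]
0.0042724609375
changer 0.95 [93.0, 96.0, 394.0, 249.0] [ 0.4794 -0.2118  0.17  ]
cover_grip 0.91 [173.0, 111.0, 326.0, 238.0] [ 0.4821 -0.2093  0.1707]
light_cover 0.64 [176.0, 112.0, 323.0, 242.0] [ 0.4824 -0.2094  0.1707]
turret_grip 0.87 [134.0, 113.0, 176.0, 205.0] [ 0.4708 -0.3439  0.079 ]
turret_grip 0.24 [177.0, 112.0, 324.0, 241.0] [ 0.4815 -0.2095  0.1707]
low_cell_a 0.88 [138.0, 150.0, 161.0, 179.0] [ 0.4793 -0.3618  0.1151]
bar ((677.3312377929688, 109.23580932617188), (54.53330993652344, 171.64854431152344), 1.8790885210037231) 0.20326663618979235
```

View pics/w1.png

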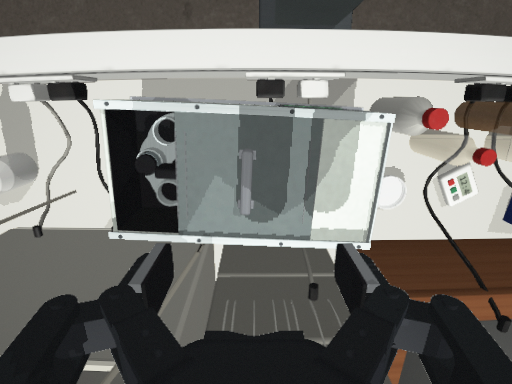

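The wrist view shows the bar at about (247,182) and the chamber at the left. The turret holders and the low cap are at about (150,160). Now I'll fit the poses.

```bash
cat >> h.py <<'E'
def fit(W,bx=(.36,.63),by=(-.45,.02)):
    z=W[...,2]; box=(W[...,0]>bx[0])&(W[...,0]<bx[1])&(W[...,1]>by[0])&(W[...,1]<by[1])
    b=(box&(z>.187)&(z<.206)).astype(np.uint8); n,l,st,_=cv2.connectedComponentsWithStats(b); j=1+st[1:,4].argmax()
    print("bar",[np.round(np.array(q),1) for q in rect(W[l==j][:,:2])],np.nanmedian(W[l==j],0).round(4),(l==j).sum())
    b=(box&(z>.157)&(z<.206)).astype(np.uint8); n,l,st,_=cv2.connectedComponentsWithStats(b); j=1+st[1:,4].argmax()
    print("changer",[np.round(np.array(q),1) for q in rect(W[l==j][:,:2])],(l==j).sum())
    r=box&(z>.174)&(z<.182)
    c=np.nanmedian(W[r][:,0])
    for sgn in (-1,1):
        q=W[r&(sgn*(W[...,0]-.49)>.07)]; 
        if len(q)>30:
            f=np.polyfit(q[:,1],q[:,0],1); f=np.polyfit(*q[abs(np.polyval(f,q[:,1])-q[:,0])<.008][:,[1,0]].T,1)
            print("rail",sgn,len(q),f.round(4),"x at y=-.2",np.polyval(f,-.2).round(4),q[:,1].min().round(3),q[:,1].max().round(3))
E
python3 - <<'E'
from h import *
f=np.load('w1.npz'); k={n:f[n] for n in ("intrinsics","distortion","rvec","tvec")}
fit(cloud("wrist",f["d"],k)); fit(cloud("top",np.load('top_d.npy')))
E
```

```text
bar [array([ 490. , -209.8]), array([14. , 83.7]), np.float64(87.4)] [ 0.4871 -0.2095  0.1952] 712
changer [array([ 513.3, -216.6]), array([375.9, 238.6]), np.float64(87.3)] 31373
rail -1 2675 [0.0472 0.41  ] x at y=-.2 0.4006 -0.399 -0.024
rail 1 1910 [0.0206 0.5848] x at y=-.2 0.5807 -0.449 -0.032
bar [array([ 489.9, -208.4]), array([14.6, 82.9]), np.float64(88.9)] [ 0.4891 -0.2086  0.196 ] 147
changer [array([ 495.7, -216.4]), array([372. , 202.5]), np.float64(87.3)] 6208
rail -1 478 [0.0424 0.4103] x at y=-.2 0.4018 -0.398 -0.028
rail 1 479 [0.046  0.5892] x at y=-.2 0.58 -0.439 -0.034
```

```bash
python3 - <<'E'
from h import *
w=-.046
plan([(.49,-.2095,.36,w),(.49,-.2095,.21,w),(.49,-.2095,.179,w)])
E
```

```text
[-0.0356, -0.0207, 0.0001] [0.0, 0.0002, 0.0148]
[-0.0355, -0.0207, 0.2501] [0.0, 0.0002, 0.0148]
[-0.0355, -0.0207, 0.3018] [0.0, 0.0002, 0.0148]
```

>>> apply_moves(translation=[[-0.0355, -0.0207, 0], [-0.0355, -0.0207, 0.08], [-0.0355, -0.0207, 0.16], [-0.0355, -0.0207, 0.22], [-0.0355, -0.0207, 0.25], [-0.0355, -0.0207, 0.275], [-0.0355, -0.0207, 0.302], [-0.0355, -0.0207, 0.302]], turn=[[0, 0, 0.0148], [0, 0, 0.0148], [0, 0, 0.0148], [0, 0, 0.0148], [0, 0, 0.0148], [0, 0, 0.0148], [0, 0, 0.0148], [0, 0, 0.0148]], hand=0.35)

```text
t: 4.25
tool_pos: [0.4897, -0.2098, 0.178]
eef_rot: [-0.001, 0.023, 1.0, 0.0]
contact_force: [-0.4, 0.1, 0.4]
opening: 0.35
grip_force: 0.0
```

```bash
python3 - <<'E'
from h import *
p,r,s=tool();print(p,s["contact_force"],s["opening"])
im,d=viewer.camera("wrist"); cv2.imwrite('pics/w2.png',im[:,:,::-1])
E
```

```text
[ 0.48968322 -0.2097635   0.17803534] [-0.36187639  0.11729177  0.38403166] 0.35041032257811483
```

View pics/w2.png

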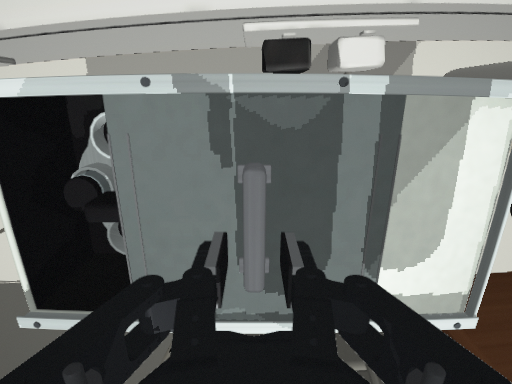

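The fingers straddle the bar, which runs from about (255,165) to (255,290), with slack on both sides. I'll slide the cover back.

>>> apply_moves(translation=[[0, 0.015, 0], [0, 0.035, 0], [0, 0.055, 0], [0, 0.075, 0], [0, 0.095, 0], [0, 0.115, 0], [0, 0.13, 0], [0, 0.142, 0]], turn=[[0, 0, 0], [0, 0, 0], [0, 0, 0], [0, 0, 0], [0, 0, 0], [0, 0, 0], [0, 0, 0], [0, 0, 0]])

```text
t: 5.3
tool_pos: [0.4941, -0.1249, 0.1785]
eef_rot: [0.0, 0.023, 1.0, 0.0]
contact_force: [0.6, 0.3, -0.2]
opening: 0.349
grip_force: 0.0
```

>>> apply_moves(translation=[[0, 0.003, 0], [0, 0.006, 0], [0, 0.009, 0], [0, 0.012, 0], [0, 0.015, 0], [0, 0.017, 0], [0, 0.017, 0], [0, 0.017, 0]], turn=[[0, 0, 0], [0, 0, 0], [0, 0, 0], [0, 0, 0], [0, 0, 0], [0, 0, 0], [0, 0, 0], [0, 0, 0]])

```text
t: 6.3
tool_pos: [0.4945, -0.1154, 0.1785]
eef_rot: [0.0, 0.024, 1.0, 0.0]
contact_force: [-0.7, -0.2, -0.2]
opening: 0.35
grip_force: 0.0
```

```bash
python3 - <<'E'
from h import *
p,r,s=tool();print(p,s["contact_force"])
im,d=viewer.camera("wrist"); k=viewer.calibration("wrist")
cv2.imwrite('pics/w3.png',im[:,:,::-1]); W=cloud("wrist",d,k); m=(W[...,2]>.19)&(W[...,2]<.2)&(abs(W[...,1]-p[1])<.03)&(W[...,0]<.5)&(W[...,0]>.44); print(rect(W[m][:,:2]),m.sum())
_,d=viewer.camera("top");fit(cloud("top",d))
E
```

```text
[ 0.49451446 -0.11536775  0.1784729 ] [-0.68412628 -0.15551674 -0.17284653]
((0.0, 0.0), (0.0, 0.0), 0.0) 0
bar [array([ 627.2, -395.8]), array([  1.6, 103.8]), np.float64(0.0)] [ 0.6271 -0.4005  0.1987] 46
changer [array([ 492.1, -312.6]), array([179. , 203.2]), np.float64(87.8)] 1406
rail -1 357 [0.0441 0.4108] x at y=-.2 0.4019 -0.398 -0.066
rail 1 207 [0.0404 0.5893] x at y=-.2 0.5813 -0.45 -0.034
```

View pics/w3.png

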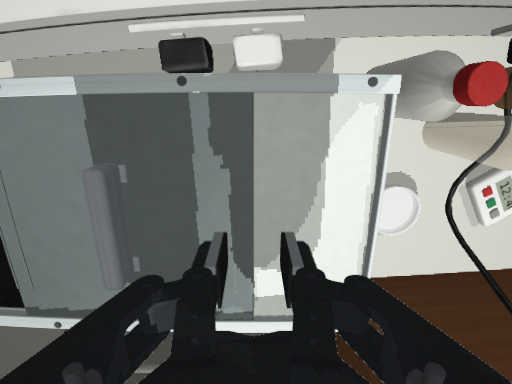

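The bar at about (105,225) was left behind, so the fingers passed over it. I'll measure where the bar and the fingertips really are.

```bash
python3 - <<'E'
from h import *
im,d=viewer.camera("wrist"); k=viewer.calibration("wrist")
W=cloud("wrist",d,k); v,u=np.mgrid[:384,:512]
m=(u>85)&(u<130)&(v>165)&(v<290)&(W[...,2]>.186)&(W[...,2]<.21); print("bar",rect(W[m][:,:2]),np.percentile(W[m][:,2],[5,50,95]))
for (a,b) in ((105,200),(105,250),(215,240),(290,240),(215,290),(180,150),(300,200)): print(a,b,W[b,a].round(4))
M=cv2.Rodrigues(k["rvec"])[0]
print(cv2.projectPoints(np.array([env.state()["tool_pos"]]),k["rvec"],k["tvec"],k["intrinsics"],k["distortion"])[0])
E
```

```text
bar ((489.3746032714844, -209.1519012451172), (14.804122924804688, 83.66402435302734), 86.79544830322266) [0.18761084 0.19475412 0.19621259]
105 200 [ 0.4671 -0.203   0.1944]
105 250 [ 0.5003 -0.2099  0.1949]
215 240 [ 0.4825 -0.1347  0.221 ]
290 240 [ 0.4841 -0.0964  0.2214]
215 290 [ 0.492  -0.132   0.2489]
180 150 [ 0.4434 -0.1605  0.1705]
300 200 [ 0.4843 -0.082   0.1621]
[[[253.79374045 224.88768864]]]
```

```bash
python3 - <<'E'
from h import *
im,d=viewer.camera("wrist"); k=viewer.calibration("wrist")
W=cloud("wrist",d,k)
for u in (208,213,218,222,226,284,288,292,297): print(u,[(v,*W[v,u].round(3)) for v in range(228,262,5)])
E
```

```text
208 [(228, np.float64(0.499), np.float64(-0.148), np.float64(0.171)), (233, np.float64(0.503), np.float64(-0.148), np.float64(0.171)), (238, np.float64(0.507), np.float64(-0.148), np.float64(0.171)), (243, np.float64(0.485), np.float64(-0.139), np.float64(0.219)), (248, np.float64(0.486), np.float64(-0.138), np.float64(0.223)), (253, np.float64(0.482), np.float64(-0.136), np.float64(0.235)), (258, np.float64(0.482), np.float64(-0.136), np.float64(0.239))]
213 [(228, np.float64(0.499), np.float64(-0.144), np.float64(0.171)), (233, np.float64(0.503), np.float64(-0.145), np.float64(0.17)), (238, np.float64(0.482), np.float64(-0.136), np.float64(0.219)), (243, np.float64(0.482), np.float64(-0.135), np.float64(0.226)), (248, np.float64(0.482), np.float64(-0.135), np.float64(0.23)), (253, np.float64(0.482), np.float64(-0.134), np.float64(0.234)), (258, np.float64(0.482), np.float64(-0.133), np.float64(0.239))]
218 [(228, np.float64(0.499), np.float64(-0.141), np.float64(0.171)), (233, np.float64(0.482), np.float64(-0.134), np.float64(0.214)), (238, np.float64(0.483), np.float64(-0.134), np
[... 2309 characters left out ...]
4(0.484), np.float64(-0.096), np.float64(0.225)), (248, np.float64(0.484), np.float64(-0.096), np.float64(0.23)), (253, np.float64(0.483), np.float64(-0.097), np.float64(0.235)), (258, np.float64(0.484), np.float64(-0.098), np.float64(0.239))]
297 [(228, np.float64(0.506), np.float64(-0.084), np.float64(0.163)), (233, np.float64(0.51), np.float64(-0.084), np.float64(0.163)), (238, np.float64(0.514), np.float64(-0.084), np.float64(0.163)), (243, np.float64(0.488), np.float64(-0.092), np.float64(0.218)), (248, np.float64(0.484), np.float64(-0.094), np.float64(0.23)), (253, np.float64(0.483), np.float64(-0.095), np.float64(0.236)), (258, np.float64(0.483), np.float64(-0.096), np.float64(0.24))]
```

The fingertips stand near z 0.212, although the TCP reads 0.178. I'll check `grasp_offset` and the shut fingers.

>>> apply_moves(translation=[[0, 0, -0.03], [0, 0, -0.03], [0, 0, -0.03], [0, 0, -0.03], [0, 0, -0.03], [0, 0, -0.03], [0, 0, -0.03], [0, 0, -0.03]], turn=[[0, 0, 0], [0, 0, 0], [0, 0, 0], [0, 0, 0], [0, 0, 0], [0, 0, 0], [0, 0, 0], [0, 0, 0]], hand=0.1)

```text
t: 7.5
tool_pos: [0.4945, -0.1153, 0.1965]
eef_rot: [-0.0, 0.024, 1.0, 0.0]
contact_force: [-0.1, -0.2, -0.3]
opening: 0.099
grip_force: 0.0
```

```bash
python3 - <<'E'
from h import *
im,d=viewer.camera("wrist"); k=viewer.calibration("wrist")
W=cloud("wrist",d,k);p,r,s=tool(); print(env.grasp_offset,p,s["opening"])
for u in range(225,285,6): print(u,[W[v,u].round(3).tolist() for v in range(215,260) if W[v,u,2]>p[2]-.003][:2])
E
```

```text
0.0187 [ 0.49450171 -0.11533401  0.19648341] 0.09988662816788456
225 [[0.487, -0.131, 0.232], [0.487, -0.13, 0.233]]
231 [[0.487, -0.127, 0.232], [0.486, -0.127, 0.234]]
237 [[0.483, -0.124, 0.229], [0.483, -0.124, 0.232]]
243 [[0.483, -0.121, 0.23], [0.483, -0.121, 0.231]]
249 []
255 []
261 [[0.496, -0.111, 0.225], [0.496, -0.111, 0.226]]
267 [[0.483, -0.108, 0.23], [0.484, -0.108, 0.231]]
273 [[0.484, -0.104, 0.23], [0.484, -0.105, 0.232]]
279 [[0.488, -0.101, 0.233], [0.488, -0.102, 0.234]]
```

Confirmed: the finger ends sit about 32 mm above the reported TCP, and they never touched the bar. I'll go back over the bar and descend lower.

```bash
python3 - <<'E'
from h import *
w=-.046
plan([(.4897,-.2092,.197,w),(.4897,-.2092,.146,w)])
E
```

```text
[0.0006, -0.1566, -0.0009] [0.0, 0.0, -0.0004]
[0.0006, -0.1567, 0.0841] [0.0, 0.0, -0.0004]
```

>>> apply_moves(translation=[[0, -0.08, 0], [0, -0.157, 0], [0, -0.157, 0], [0, -0.157, 0.025], [0, -0.157, 0.05], [0, -0.157, 0.07], [0, -0.157, 0.083], [0, -0.157, 0.083]], turn=[[0, 0, 0], [0, 0, 0], [0, 0, 0], [0, 0, 0], [0, 0, 0], [0, 0, 0], [0, 0, 0], [0, 0, 0]], hand=0.4)

```text
t: 8.55
tool_pos: [0.4899, -0.209, 0.146]
eef_rot: [-0.001, 0.023, 1.0, 0.0]
contact_force: [0.2, 0.5, -0.2]
opening: 0.398
grip_force: 0.0
```

>>> apply_moves(translation=[[0, 0.01, 0], [0, 0.02, 0], [0, 0.03, 0], [0, 0.04, 0], [0, 0.05, 0], [0, 0.06, 0], [0, 0.07, 0], [0, 0.08, 0]], turn=[[0, 0, 0], [0, 0, 0], [0, 0, 0], [0, 0, 0], [0, 0, 0], [0, 0, 0], [0, 0, 0], [0, 0, 0]])

```text
t: 9.55
tool_pos: [0.4925, -0.1611, 0.1468]
eef_rot: [0.0, 0.024, 1.0, -0.0]
contact_force: [0.7, -2.8, 1.5]
opening: 0.404
grip_force: 1.5
```

>>> apply_moves(translation=[[0, 0.01, 0], [0, 0.02, 0], [0, 0.03, 0], [0, 0.04, 0], [0, 0.048, 0], [0, 0.055, 0], [0, 0.06, 0], [0, 0.065, 0]], turn=[[0, 0, 0], [0, 0, 0], [0, 0, 0], [0, 0, 0], [0, 0, 0], [0, 0, 0], [0, 0, 0], [0, 0, 0]])

```text
t: 10.55
tool_pos: [0.4942, -0.1223, 0.1466]
eef_rot: [-0.0, 0.024, 1.0, 0.0]
contact_force: [0.5, -2.7, 2.2]
opening: 0.402
grip_force: 1.4
```

>>> apply_moves(translation=[[0, 0.0025, 0], [0, 0.005, 0], [0, 0.0075, 0], [0, 0.01, 0], [0, 0.0125, 0], [0, 0.015, 0], [0, 0.0175, 0], [0, 0.02, 0]], turn=[[0, 0, 0], [0, 0, 0], [0, 0, 0], [0, 0, 0], [0, 0, 0], [0, 0, 0], [0, 0, 0], [0, 0, 0]])

```text
t: 11.55
tool_pos: [0.4944, -0.1185, 0.1466]
eef_rot: [-0.0, 0.024, 1.0, -0.007]
contact_force: [-2.2, -38.7, -6.6]
opening: 0.401
grip_force: 19.4
```

The cover is at the stop (38 N). I'll back off, rise, and go to a viewing pose over the chamber.

```bash
python3 - <<'E'
from h import *
w=-.046
plan([(.494,-.125,.15,w),(.494,-.125,.25,w),(.45,-.30,.31,w)])
E
```

```text
[0.0001, -0.011, -0.0056] [-0.0043, -0.0, -0.0004]
[0.0001, -0.0132, -0.1723] [-0.0043, -0.0, -0.0004]
[0.0596, -0.3093, -0.2683] [-0.0043, -0.0, -0.0004]
```

>>> apply_moves(translation=[[0, -0.025, 0], [0, -0.025, 0], [0, -0.025, -0.09], [0, -0.025, -0.17], [0.02, -0.12, -0.21], [0.04, -0.2, -0.25], [0.06, -0.28, -0.268], [0.06, -0.32, -0.268]], turn=[[0, 0, 0], [0, 0, 0], [0, 0, 0], [0, 0, 0], [0, 0, 0], [0, 0, 0], [0, 0, 0], [0, 0, 0]], hand=0.5)

```text
t: 12.55
tool_pos: [0.4494, -0.3017, 0.3081]
eef_rot: [0.001, 0.024, 1.0, 0.0]
contact_force: [0.4, 0.2, -0.3]
opening: 0.496
grip_force: 0.0
```

```bash
cat >> h.py <<'E'
def snap(tag,labels):
    p,r,s=tool(); print(p.round(4),s["t"])
    k=viewer.calibration("wrist"); im,d=viewer.camera("wrist"); np.savez(tag+'.npz',im=im,d=d,**k)
    cv2.imwrite(f'pics/{tag}.png',im[:,:,::-1]); W=cloud("wrist",d,k)
    for l in labels:
        for x in silhouettes("wrist",l)[:3]:
            m=x["pixels"]; zt=np.nanpercentile(W[m][:,2],95); t=m&(W[...,2]>zt-.012)
            print(l,round(float(x["confidence"]),2),np.round(x["extent"]).tolist(),"top",zt.round(4),[np.round(np.array(q),1) for q in rect(W[t][:,:2])])
    return im,d,W
E
python3 - <<'E'
from h import *
im,d,W=snap('w4',("cover_grip","turret_grip","tall_cell","low_cell_a"))
_,d=viewer.camera("top");fit(cloud("top",d))
E
```

```text
[ 0.4494 -0.3017  0.3081] 12.55
cover_grip 0.98 [318.0, 130.0, 493.0, 265.0] top 0.1871 [array([ 461.3, -151.6]), array([152.9, 200.4]), np.float64(25.6)]
turret_grip 0.93 [195.0, 133.0, 309.0, 230.0] top 0.1591 [array([ 484.5, -307.9]), array([59.1, 14.8]), np.float64(87.0)]
tall_cell 0.91 [258.0, 208.0, 284.0, 238.0] top 0.1403 [array([ 535.9, -281.3]), array([21.5, 23. ]), np.float64(0.6)]
low_cell_a 0.78 [281.0, 172.0, 305.0, 200.0] top 0.1167 [array([ 487.4, -250.7]), array([30.2, 32.3]), np.float64(82.3)]
low_cell_a 0.56 [262.0, 136.0, 284.0, 165.0] top 0.1169 [array([ 435.9, -276.4]), array([30.3, 31.5]), np.float64(89.6)]
low_cell_a 0.56 [199.0, 174.0, 223.0, 200.0] top 0.1167 [array([ 482.2, -364.9]), array([31.4, 31.4]), np.float64(7.6)]
bar [array([ 494.1, -130.2]), array([14.8, 80.4]), np.float64(85.9)] [ 0.495  -0.1297  0.1964] 137
changer [array([ 496.2, -216.3]), array([371.5, 203.3]), np.float64(87.2)] 4428
rail -1 375 [0.0472 0.411 ] x at y=-.2 0.4016 -0.398 -0.028
rail 1 474 [0.0374 0.5872] x at y=-.2 0.5797 -0.433 -0.034
```

View pics/w4.png

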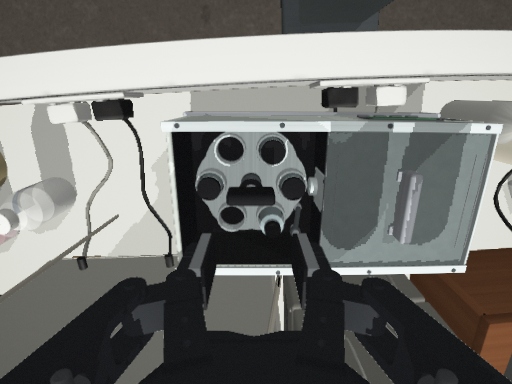

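The cover is fully back. The knob lies along the changer's y with its axis at (484.5,-308) mm, and its top reads 159 mm. The stoppered cell is at pixel (271,222), or (536,-281) mm, so the turret must turn +60° (anticlockwise). I'll turn the wrist about 90° and come over the knob.

```bash
python3 - <<'E'
from h import *
print(env.state()["joint_positions"].round(3))
w=-1.621
plan([(.4845,-.308,.22,w),(.4845,-.308,.22,w+1.2),(.4845,-.308,.108,w)])
E
```

```text
[-7.290e-01  3.150e-01  1.274e+00  1.000e-03  1.555e+00 -2.254e+00]
[-0.0579, -0.0127, 0.1449] [0.0002, -0.0006, 0.5015]
[-0.0579, -0.0127, 0.1449] [0.0005, -0.0003, 0.1196]
[-0.0581, -0.013, 0.3315] [0.0002, -0.0006, 0.5015]
```

>>> apply_moves(translation=[[-0.058, -0.013, 0], [-0.058, -0.013, 0], [-0.058, -0.013, 0], [-0.058, -0.013, 0], [-0.058, -0.013, 0.03], [-0.058, -0.013, 0.06], [-0.058, -0.013, 0.1], [-0.058, -0.013, 0.12]], turn=[[0, 0, 0.058], [0, 0, 0.116], [0, 0, 0.174], [0, 0, 0.232], [0, 0, 0.29], [0, 0, 0.348], [0, 0, 0.406], [0, 0, 0.464]], hand=0.45)

```text
t: 13.85
tool_pos: [0.4842, -0.308, 0.234]
eef_rot: [-0.001, 0.685, 0.729, 0.0]
contact_force: [0.1, 1.5, 0.3]
opening: 0.452
grip_force: 0.0
```

```bash
python3 - <<'E'
from h import *
im,d,W=snap('w5',("turret_grip","tall_cell"))
plan([(.4845,-.308,.22,-1.621),(.4845,-.308,.108,-1.621)])
E
```

```text
[ 0.4842 -0.308   0.234 ] 13.85
turret_grip 0.66 [162.0, 0.0, 394.0, 106.0] top 0.1719 [array([ 491.3, -185. ]), array([ 77.4, 171.5]), np.float64(88.0)]
tall_cell 0.92 [289.0, 138.0, 323.0, 172.0] top 0.1403 [array([ 536.7, -280.3]), array([24.1, 23.2]), np.float64(28.6)]
tall_cell 0.67 [163.0, 1.0, 396.0, 107.0] top 0.1719 [array([ 491.5, -184.6]), array([ 77.6, 171.2]), np.float64(87.6)]
[0.001, 0.0004, 0.0252] [-0.0003, -0.0004, 0.0385]
[0.0007, 0.0005, 0.2118] [-0.0003, -0.0004, 0.0385]
```

View pics/w5.png

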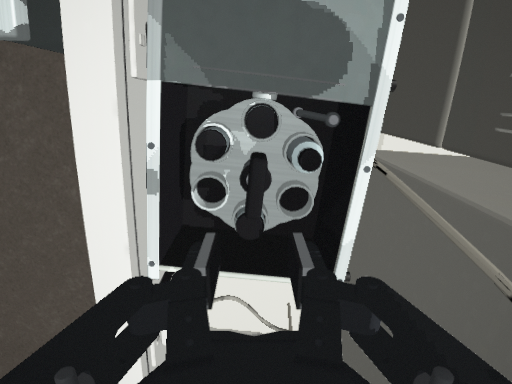

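The knob, at about (257,190), lies centred between the fingers, with the tall cell at (310,158). I'll descend and then close.

>>> apply_moves(translation=[[0.001, 0, 0.0], [0.001, 0, 0.04], [0.001, 0, 0.08], [0.001, 0, 0.12], [0.001, 0, 0.15], [0.001, 0, 0.175], [0.001, 0, 0.195], [0.001, 0, 0.21]], turn=[[0, 0, 0.0385], [0, 0, 0.0385], [0, 0, 0.0385], [0, 0, 0.0385], [0, 0, 0.0385], [0, 0, 0.0385], [0, 0, 0.0385], [0, 0, 0.0385]])

```text
t: 15.0
tool_pos: [0.4843, -0.3094, 0.1092]
eef_rot: [0.0, 0.726, 0.688, 0.0]
contact_force: [-0.3, -0.3, -0.8]
opening: 0.451
grip_force: 0.0
```

>>> apply_moves(translation=[[0, 0, 0], [0, 0, 0], [0, 0, 0], [0, 0, 0], [0, 0, 0], [0, 0, 0], [0, 0, 0], [0, 0, 0]], turn=[[0, 0, 0], [0, 0, 0], [0, 0, 0], [0, 0, 0], [0, 0, 0], [0, 0, 0], [0, 0, 0], [0, 0, 0]], hand=0.0)

```text
t: 16.0
tool_pos: [0.4855, -0.3095, 0.1096]
eef_rot: [0.001, 0.726, 0.688, 0.001]
contact_force: [5.9, -0.2, -6.6]
opening: 0.173
grip_force: 60.6
```

```bash
python3 - <<'E'
from h import *
p,r,s=tool();print(p,s["opening"],s["grip_force"],s["contact_force"],s["moment"])
E
```

```text
[ 0.48547009 -0.30950364  0.10960867] 0.17318249443856423 60.63303530216217 [ 5.86639282 -0.1655382  -6.60246588] [ 0.0159699  -0.55944778  0.06689095]
```

>>> apply_moves(translation=[[0, 0, 0], [0, 0, 0], [0, 0, 0], [0, 0, 0], [0, 0, 0], [0, 0, 0], [0, 0, 0], [0, 0, 0]], turn=[[0, 0, -0.015], [0, 0, -0.035], [0, 0, -0.058], [0, 0, -0.082], [0, 0, -0.106], [0, 0, -0.13], [0, 0, -0.15], [0, 0, -0.167]])

```text
t: 17.0
tool_pos: [0.4865, -0.3094, 0.1096]
eef_rot: [0.002, 0.522, 0.853, 0.001]
contact_force: [11.7, 1.6, -6.8]
opening: 0.169
grip_force: 60.4
```

>>> apply_moves(translation=[[0, 0, 0], [0, 0, 0], [0, 0, 0], [0, 0, 0], [0, 0, 0], [0, 0, 0], [0, 0, 0], [0, 0, 0]], turn=[[0, 0, -0.02], [0, 0, -0.045], [0, 0, -0.07], [0, 0, -0.095], [0, 0, -0.12], [0, 0, -0.145], [0, 0, -0.167], [0, 0, -0.167]])

```text
t: 18.0
tool_pos: [0.4874, -0.3087, 0.1096]
eef_rot: [0.003, 0.284, 0.959, 0.001]
contact_force: [14.3, 3.3, -8.0]
opening: 0.167
grip_force: 60.3
```

```bash
python3 - <<'E'
from h import *
p,r,s=tool();print(p,s["opening"],s["grip_force"],s["contact_force"],s["moment"],r.as_matrix()[:,1])
E
```

```text
[ 0.48741561 -0.30872051  0.10964798] 0.1669468876384239 60.27183294296265 [14.32293234  3.30213308 -7.97234074] [ 0.26923185 -1.76178438  0.01318459] [0.54383704 0.83918397 0.00339636]
```

The turn measures 60° with no residual moment. I'll open, then lift straight up.

>>> apply_moves(translation=[[0, 0, 0], [0, 0, 0], [0, 0, 0], [0, 0, 0], [0, 0, -0.03], [0, 0, -0.06], [0, 0, -0.09], [0, 0, -0.13]], turn=[[0, 0, 0], [0, 0, 0], [0, 0, 0], [0, 0, 0], [0, 0, 0], [0, 0, 0], [0, 0, 0], [0, 0, 0]], hand=0.45)

```text
t: 19.0
tool_pos: [0.4837, -0.3093, 0.1878]
eef_rot: [-0.0, 0.284, 0.959, 0.0]
contact_force: [0.1, 0.9, 1.3]
opening: 0.445
grip_force: 0.0
```

```bash
python3 - <<'E'
from h import *
plan([(.45,-.30,.31,-.046)])
E
```

```text
[0.0558, -0.0175, -0.2036] [0.0001, -0.0003, -0.1689]
```

>>> apply_moves(translation=[[0, 0, -0.08], [0.02, -0.01, -0.16], [0.056, -0.0175, -0.204], [0.056, -0.0175, -0.204], [0.056, -0.0175, -0.204], [0.056, -0.0175, -0.204], [0.056, -0.0175, -0.204], [0.056, -0.0175, -0.204]], turn=[[0, 0, -0.05], [0, 0, -0.1], [0, 0, -0.15], [0, 0, -0.169], [0, 0, -0.169], [0, 0, -0.169], [0, 0, -0.169], [0, 0, -0.169]])

```text
t: 20.0
tool_pos: [0.4502, -0.2999, 0.3095]
eef_rot: [-0.0, 0.023, 1.0, 0.0]
contact_force: [-0.4, -0.3, 0.2]
opening: 0.446
grip_force: 0.0
```

```bash
python3 - <<'E'
from h import *
im,d,W=snap('w6',("turret_grip","tall_cell","low_cell_a"))
w=-.046;u=np.array([.046,1])/np.hypot(.046,1)
b=np.array([.494,-.130]);print(b)
plan([(b[0],b[1],.25,w),(b[0],b[1],.146,w)])
E
```

```text
[ 0.4502 -0.2999  0.3095] 20.0
turret_grip 0.61 [193.0, 133.0, 308.0, 229.0] top 0.159 [array([ 484.8, -307.2]), array([16.3, 58.5]), np.float64(57.1)]
tall_cell 0.95 [278.0, 176.0, 304.0, 202.0] top 0.1403 [array([ 487.4, -249.9]), array([22.9, 22.8]), np.float64(12.7)]
tall_cell 0.28 [194.0, 131.0, 307.0, 228.0] top 0.1591 [array([ 485.1, -307.4]), array([16.3, 59.2]), np.float64(57.1)]
low_cell_a 0.92 [262.0, 137.0, 279.0, 163.0] top 0.1169 [array([ 436.5, -275.8]), array([30.2, 31.6]), np.float64(87.7)]
low_cell_a 0.92 [213.0, 139.0, 241.0, 168.0] top 0.1167 [array([ 433.7, -333.9]), array([31.6, 32.3]), np.float64(82.0)]
low_cell_a 0.92 [219.0, 207.0, 239.0, 232.0] top 0.1167 [array([ 534.2, -340. ]), array([32. , 29.2]), np.float64(35.6)]
[ 0.494 -0.13 ]
[-0.06, 0.2862, 0.0997] [0.0, -0.0, 0.0001]
[-0.06, 0.2862, 0.273] [0.0, -0.0, 0.0001]
```

View pics/w6.png

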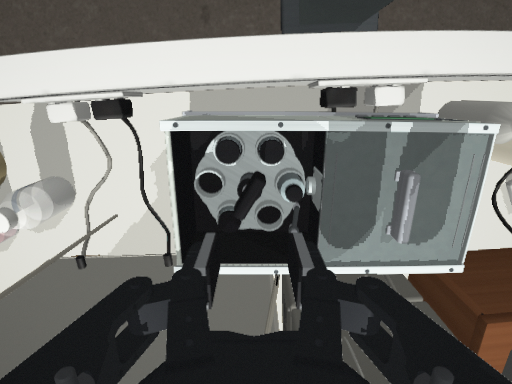

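The tall cell stands at pixel (291,189), in front of the snout at (312,187), and the knob turned 60.1°. Now I'll go to the bar to shut the cover.

>>> apply_moves(translation=[[-0.02, 0.09, 0.02], [-0.04, 0.18, 0.06], [-0.06, 0.27, 0.1], [-0.06, 0.286, 0.12], [-0.06, 0.286, 0.17], [-0.06, 0.286, 0.22], [-0.06, 0.286, 0.255], [-0.06, 0.286, 0.273]], turn=[[0, 0, 0], [0, 0, 0], [0, 0, 0], [0, 0, 0], [0, 0, 0], [0, 0, 0], [0, 0, 0], [0, 0, 0]], hand=0.4)

```text
t: 21.2
tool_pos: [0.4936, -0.1308, 0.1452]
eef_rot: [-0.001, 0.023, 1.0, 0.0]
contact_force: [0.3, 0.0, -0.6]
opening: 0.399
grip_force: 0.0
```

>>> apply_moves(translation=[[0, -0.01, 0], [0, -0.02, 0], [0, -0.03, 0], [0, -0.04, 0], [0, -0.055, 0], [0, -0.07, 0], [0, -0.085, 0], [0, -0.1, 0]], turn=[[0, 0, 0], [0, 0, 0], [0, 0, 0], [0, 0, 0], [0, 0, 0], [0, 0, 0], [0, 0, 0], [0, 0, 0]])

```text
t: 22.2
tool_pos: [0.4913, -0.1908, 0.1462]
eef_rot: [0.0, 0.023, 1.0, 0.0]
contact_force: [1.3, 3.0, 1.8]
opening: 0.397
grip_force: 1.7
```

>>> apply_moves(translation=[[0, -0.015, 0], [0, -0.03, 0], [0, -0.045, 0], [0, -0.06, 0], [0, -0.075, 0], [0, -0.09, 0], [0, -0.105, 0], [0, -0.12, 0]], turn=[[0, 0, 0], [0, 0, 0], [0, 0, 0], [0, 0, 0], [0, 0, 0], [0, 0, 0], [0, 0, 0], [0, 0, 0]])

```text
t: 23.2
tool_pos: [0.4879, -0.2626, 0.146]
eef_rot: [-0.0, 0.023, 1.0, 0.0]
contact_force: [0.8, 3.5, 2.1]
opening: 0.401
grip_force: 1.7
```

>>> apply_moves(translation=[[0, -0.012, 0], [0, -0.024, 0], [0, -0.036, 0], [0, -0.048, 0], [0, -0.058, 0], [0, -0.068, 0], [0, -0.075, 0], [0, -0.08, 0]], turn=[[0, 0, 0], [0, 0, 0], [0, 0, 0], [0, 0, 0], [0, 0, 0], [0, 0, 0], [0, 0, 0], [0, 0, 0]])

```text
t: 24.2
tool_pos: [0.4856, -0.3102, 0.146]
eef_rot: [-0.0, 0.023, 1.0, 0.0]
contact_force: [-1.0, 3.3, 2.0]
opening: 0.399
grip_force: 1.4
```

>>> apply_moves(translation=[[0, -0.003, 0], [0, -0.006, 0], [0, -0.009, 0], [0, -0.012, 0], [0, -0.015, 0], [0, -0.018, 0], [0, -0.021, 0], [0, -0.023, 0]], turn=[[0, 0, 0], [0, 0, 0], [0, 0, 0], [0, 0, 0], [0, 0, 0], [0, 0, 0], [0, 0, 0], [0, 0, 0]])

```text
t: 25.2
tool_pos: [0.4852, -0.3184, 0.1458]
eef_rot: [-0.001, 0.022, 1.0, 0.005]
contact_force: [-0.2, 23.1, 8.0]
opening: 0.398
grip_force: 11.5
```

Against the shut stop at 23 N, with the bar travelled about 180 mm. I'll push slightly more, then release, rise and check.

>>> apply_moves(translation=[[0, -0.004, 0], [0, -0.004, 0], [0, 0.012, 0], [0, 0.012, 0], [0, 0.012, -0.05], [0, 0.012, -0.12], [0.05, 0.03, -0.2], [0.08, 0.05, -0.27]], turn=[[0, 0, 0], [0, 0, 0], [0, 0, 0], [0, 0, 0], [0, 0, 0], [0, 0, 0], [0, 0, 0], [0, 0, 0]])

```text
t: 26.2
tool_pos: [0.4377, -0.2927, 0.3099]
eef_rot: [0.001, 0.023, 1.0, -0.001]
contact_force: [0.7, -0.0, 0.6]
opening: 0.402
grip_force: 0.0
```

```bash
python3 - <<'E'
from h import *
im,d,W=snap('w7',("cover_grip",)); fit(W)
for l in ("dish","bench_timer","tip_rack"):
    viewer.camera("top"); print(l,[np.round(x["extent"]).tolist() for x in silhouettes("top",l)[:1]])
E
```

```text
[ 0.4377 -0.2927  0.3099] 26.2
cover_grip 0.84 [154.0, 141.0, 328.0, 275.0] top 0.1879 [array([ 449.9, -299.3]), array([ 66.5, 145.6]), np.float64(59.5)]
bar [array([ 484.3, -308.5]), array([14., 82.]), np.float64(87.3)] [ 0.4819 -0.3081  0.1951] 870
changer [array([ 514.1, -216.2]), array([375.9, 240.1]), np.float64(87.4)] 44548
rail -1 3307 [0.0466 0.4101] x at y=-.2 0.4007 -0.398 -0.024
rail 1 1587 [0.0138 0.5852] x at y=-.2 0.5825 -0.407 -0.033
dish [[218.0, 174.0, 243.0, 199.0]]
bench_timer [[318.0, 178.0, 382.0, 232.0]]
tip_rack [[126.0, 162.0, 152.0, 195.0]]
```

View pics/w7.png

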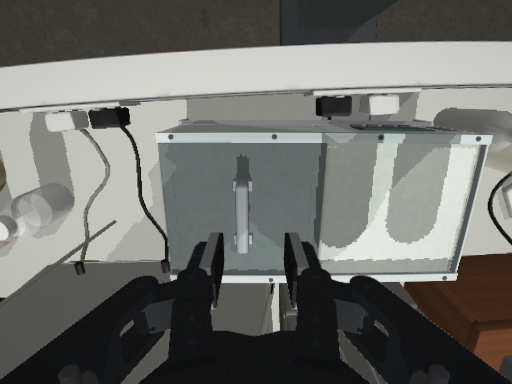

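The cover is shut from the end wall at pixel column 165 to column 320, with the bar at (242,215), and nothing else has moved. I'll hand in.

```bash
python3 -c "
from station import env
print(env.close_job())"
```

```text
the job is handed in; nothing more can be done
None
```

The job is handed in after about 26 s: cover slid fully back, turret turned one place anticlockwise (60°) so the tall cell is in front of the snout, and cover slid to its shut stop; all cells stood upright before the cover closed, and the dish and tip box read in place, though the closing check gave no valid reading for the bench timer.

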